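Snap the snack box lid shut all round

ROBOT

A 7-joint arm with a two-finger parallel gripper is mounted at the origin on the work surface. World frame = base frame: x ahead of the robot, y to its left, z up, the work surface at z = 0. Lengths are in m, angles in rad, forces in N, time in s.
With the tool pointing down it reaches from about 0.4 to 0.85 m from the base axis. Payload 4.5 kg.
Tool frame: the origin (TCP) lies midway between the tips of the shut fingers; the grasp point (between the pads) lies 19 mm behind it; z points along the fingers, y is the direction in which the jaws open and shut (so a half turn about z gives the same grasp; the last joint's range is limited). The gripper opens to 88 mm and grips with 3 to 60 N. Pads are 18 mm wide; open, the fingers measure 123 mm over their backs; the gripper's body (75 mm by 187 mm) begins 45 mm behind the grasp point.
Start: joints at [1.352, 0.689, -0.195, 1.565, 0.157, 0.902, -0.215], TCP at [0.156, -0.605, 0.239] pointing down, gripper open.
Joint ranges: [-3.01, 3.01], [-0.46, 2.08], [-1.47, 1.51], [0.13, 2.56], [-1, 4.14], [0.04, 2.09], [-2.66, 2.66]. Speed limits (rad/s): [2.57, 2.57, 3.14, 3.14, 3.14, 3.14, 3.14].

INTERFACE

Orientations are given as [roll, pitch, yaw] about the fixed x, y, z axes, in that order (R = Rz(yaw) Ry(pitch) Rx(roll)).
In Python, from plant import env gives the robot as it stands. Calls block until the motion is done:
- env.move_to(position, orientation): joint-space move of the TCP to a pose.
- env.line_to(position, ori=None, speed=0.15, contact_N=None): straight line of the TCP; ori=None keeps the orientation; speed is the mean speed in m/s. With contact_N (N) it stops when the force on the tool has changed by that much, and returns True; else False.
- env.movej(angles): joint-space move.
- env.open() and env.clamp(newtons=None): open the fingers fully, or close them until they stop; newtons is the grip in N (None keeps the last).
- env.hold(seconds).
- env.inverse_kinematics(position, orientation): joint angles nearest the present ones, or None.
- env.state(): the state.
- env.grab_frame(name): name is "scene" or "top" or "wrist"; returns a dict with "color" (420x560x3 uint8, red, green, blue), "fx", "fy", "cx", "cy" (pixels), "dist" ([k1, k2, p1, p2, k3] as OpenCV has them; the pictures are not rectified), "position" and "attitude" of the camera in the world. Camera axes: x right, y down, z forward; pixel columns grow to the right and rows downward; lengths in m; the calibration is good to about 2 mm. A picture is of the moment at which its call begins. There is no depth.
A pose or a line that the arm cannot do raises env.IKError and nothing moves.
- env.sign_off(): hands the job in, once; it reports no verdict.
The state is a dict: "t": time; "qpos": joint angles; "qvel": joint speeds; "effort": joint torques, N m; "position": TCP position; "ee_rot": TCP orientation; "contact_force": force on the tool from outside, world axes, zero at the start; "torque": the same for the moment, N m; "finger_gap": opening from 0.0 (shut) to 1.0 (fully open).
Only numpy, scipy, OpenCV 4.12 (cv2) and the standard library are available. Lean on these libraries where they do the work, as an engineer would, in place of code of your own. Each camera call takes 0.05 s, during which the arm holds its last target. There are 200 camera calls.

TASK

The grey lid of the snack box on the nightstand is not properly closed: press down every rim section that still stands up with the fingertips until all four have clicked shut. Do not pick up, tip or push the box away, leave everything else where it stands, and finish with the hand clear.

Things in the scene. Friction and masses are not known exactly. Their poses are not given: they have to be found in the camera images.
- box: Loose rectangular snack box of white plastic with a grey plastic snap lid, 134 (its x) x 174 (its y) x 70 mm tall, about 0.5 to 1 kg with its contents, standing upright on the nightstand. Origin: centre of its underside; z up. The fixed lid panel (middle, 68 x 108 mm) and the four lid corners (33 x 33 mm) have their tops 70 mm above the origin. Between the corners the rim is made of four hinged sections, one per side; the box may be turned up to 0.7 rad either way.
- lip_near (a joint): Hinge of the rim section on the box's -x side (long side), rad. 0 = popped up (outer edge about 8 mm above the lid panel), 0.25 = clicked shut, flush with the panel. Over-centre snap: pressed well past half-way (0.2 at the latest) it clicks shut by itself and stays; let go before half-way (0.125) it springs back up. Pressing it takes at most about 10 N at its mid point. Up at the start.
- lip_near_mid (a point): Point to press on the rim section on the box's -x side: on its top surface, half-way along its 104 mm length, 24 mm out from its hinge line (the section is 33 mm wide, hinged along the lid panel; 9 mm remain to the outer edge). Moves with the section: about 76 mm above the nightstand when up, 70 mm when shut.
- lip_far (a joint): Hinge of the rim section on the box's +x side (long side), rad. 0 = popped up (outer edge about 8 mm above the lid panel), 0.25 = clicked shut, flush with the panel. Over-centre snap: pressed well past half-way (0.2 at the latest) it clicks shut by itself and stays; let go before half-way (0.125) it springs back up. Pressing it takes at most about 10 N at its mid point. Up at the start.
- lip_far_mid (a point): Point to press on the rim section on the box's +x side: on its top surface, half-way along its 104 mm length, 24 mm out from its hinge line (the section is 33 mm wide, hinged along the lid panel; 9 mm remain to the outer edge). Moves with the section: about 76 mm above the nightstand when up, 70 mm when shut.
- lip_left (a joint): Hinge of the rim section on the box's +y side (short side), rad. 0 = popped up (outer edge about 8 mm above the lid panel), 0.25 = clicked shut, flush with the panel. Over-centre snap: pressed well past half-way (0.2 at the latest) it clicks shut by itself and stays; let go before half-way (0.125) it springs back up. Pressing it takes at most about 10 N at its mid point. May be up or already shut at the start.
- lip_left_mid (a point): Point to press on the rim section on the box's +y side: on its top surface, half-way along its 64 mm length, 24 mm out from its hinge line (the section is 33 mm wide, hinged along the lid panel; 9 mm remain to the outer edge). Moves with the section: about 76 mm above the nightstand when up, 70 mm when shut.
- lip_right (a joint): Hinge of the rim section on the box's -y side (short side), rad. 0 = popped up (outer edge about 8 mm above the lid panel), 0.25 = clicked shut, flush with the panel. Over-centre snap: pressed well past half-way (0.2 at the latest) it clicks shut by itself and stays; let go before half-way (0.125) it springs back up. Pressing it takes at most about 10 N at its mid point. May be up or already shut at the start.
- lip_right_mid (a point): Point to press on the rim section on the box's -y side: on its top surface, half-way along its 64 mm length, 24 mm out from its hinge line (the section is 33 mm wide, hinged along the lid panel; 9 mm remain to the outer edge). Moves with the section: about 76 mm above the nightstand when up, 70 mm when shut.
- warmer: Bystander: silver aluminium hand warmer case, 64 x 96 x 17 mm, lying flat beside the snack box. Origin: centre of its underside.
- remote: Bystander: black remote control, 42 x 150 x 18 mm, lying behind the snack box. Origin: centre of its underside.
- tube: Bystander: clear plastic vitamin tube with white snap cap, 34 mm across, 108 mm tall, upright, on the left. Origin: centre of its underside.
- spoonrest: Bystander: wooden spoon rest, 84 mm disc with a 63 mm long handle stub, 8 mm thick, on the left. Origin: centre of its underside (of the disc).
- ashtray: Bystander: empty brown ceramic ashtray, 104 mm across, 37 mm tall, on the left. Origin: centre of its underside.
- pegstrip: Bystander: white plastic peg board strip, 220 x 38 mm, pegs up, 30 mm tall, at the left edge. Origin: centre of its underside.
- mug: Bystander: white mug, 80 mm across plus handle, 88 mm tall, on the right. Origin: centre of its underside.
Not all that is in view belongs to the job. What is shaped like the box but blue or purple is not meant.

How it is judged:
At the end, for the whole second after the job is handed in: All four rim sections are clicked shut (hinge above 0.215 of 0.25 rad) and the box stands upright (within 0.05 rad), at rest and within 30 mm of where it stood; every bystander is within 20 mm of its place (value of joint each of lip_near, lip_far, lip_left, lip_right above 0.215 rad and angle between box's own z axis and vertical below 0.05 rad and distance of box from where it was at the start of the episode below 0.03 m and linear speed of box below 0.01 m/s and distance of each of warmer, remote, tube, spoonrest, ashtray, pegstrip, mug from where it was at the start of the episode below 0.02 m); the robot touches nothing.
It fails at once if the box is lifted more than 12 mm off the nightstand (height (world z) of box above 0.012 m).
It fails at once if the box is tipped by more than 0.2 rad (angle between box's own z axis and vertical above 0.2 rad).
It fails at once if the box is pushed more than 50 mm away (distance of box from where it was at the start of the episode above 0.05 m).
It fails at once if a bystander is moved more than 30 mm or lifted (distance of any of warmer, remote, tube, spoonrest, ashtray, pegstrip, mug from where it was at the start of the episode above 0.03 m or height (world z) of any of warmer, remote, tube, spoonrest, ashtray, pegstrip, mug above 0.012 m).
It also fails if it takes over 58 s, if anything falls off the work surface, if the arm or the gripper's body presses on something with over 40 N, if the wrist force passes 120 N, or if a joint passes its speed limit or range.

## Working session

There is one attempt and no reset: what is moved stays moved. The work goes in short steps, each a Python script; the robot and the scene stay as the last script left them, time stands still between calls to the robot, and variables do not carry over. Pictures are saved under pics/ and viewed, about 8 in all and at most 12, crops included, and the job is handed in when it is done.

```bash
mkdir -p pics && cat > h.py <<'E'
import numpy as np, cv2
from scipy.spatial.transform import Rotation as R
from plant import env
def grab(n, f):
    d=env.grab_frame(n); cv2.imwrite('pics/'+f, d['color'][:,:,::-1]); np.save('pics/'+f+'.npy', d, allow_pickle=True); return d
def rot(a):
    a=np.array(a,float)
    return a if a.shape==(3,3) else (R.from_euler('xyz',a).as_matrix() if a.size==3 else None)
def K(d): return np.array([[d['fx'],0,d['cx']],[0,d['fy'],d['cy']],[0,0,1.]])
def ray(d,px,z):
    u=cv2.undistortPoints(np.array(px,float).reshape(-1,1,2),K(d),np.array(d['dist'],float)).reshape(-1,2)
    r=np.c_[u,np.ones(len(u))]@rot(d['attitude']).T; p=np.array(d['position'])
    return p+r*((z-p[2])/r[:,2])[:,None]
def proj(d,P):
    M=rot(d['attitude']); t=-M.T@np.array(d['position'])
    return cv2.projectPoints(np.array(P,float).reshape(-1,1,3),cv2.Rodrigues(M.T)[0],t,K(d),np.array(d['dist'],float))[0].reshape(-1,2)
E
python3 - <<'E'
from h import *
for n in ('top','scene'):
    d=grab(n,n+'0.png'); print(n,d['position'],d['attitude'],d['fx'],d['dist'])
s=env.state(); print(s['t'],s['ee_rot'],s['finger_gap'])
a=cv2.imread('pics/top0.png');b=cv2.imread('pics/scene0.png')
E
```

```text
top [ 0.41165146 -0.0318635   1.52789802] [-3.0816229   0.02610903 -1.57153669] 470.5691892519628 [-0.09706654  0.          0.          0.          0.        ]
scene [1.34577217 0.46715823 1.22219935] [-2.43228273  0.00869457  2.05964476] 511.94957424741017 [0.01847748 0.         0.         0.         0.        ]
0.1 [-3.14003160e+00  1.19877491e-04  2.52857230e-01] 0.9992434362748908
```

View pics/top0.png

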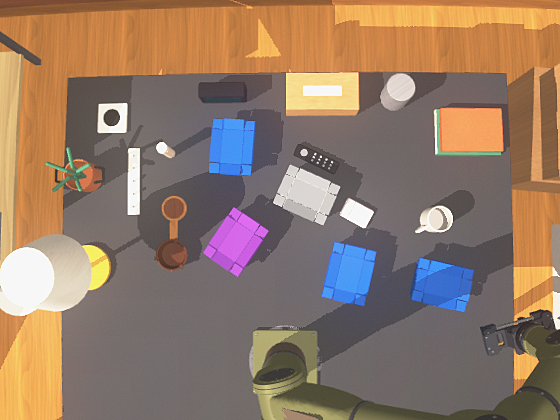

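View pics/scene0.png

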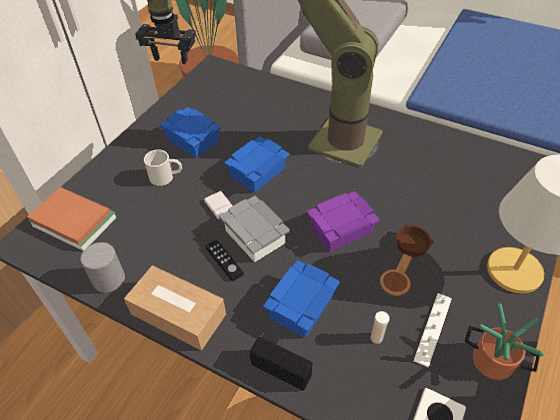

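The top view shows the grey-lidded box at about (307,193). The look-alikes are blue (232,147), blue (349,274), blue (442,285) and purple (237,242). Only (307,193) has a grey lid with white sides. The remote (317,157) and the warmer (357,212) are right next to it. Next I'll measure it and check it in one close crop.

```bash
python3 - <<'E'
from h import *
d=np.load('pics/top0.png.npy',allow_pickle=True).item(); im=d['color']
hsv=cv2.cvtColor(im,cv2.COLOR_RGB2HSV)
m=((hsv[...,1]<45)&(hsv[...,2]>110)).astype(np.uint8)*255
roi=np.zeros_like(m); roi[155:230,265:345]=255; m&=roi
m=cv2.morphologyEx(m,cv2.MORPH_OPEN,np.ones((5,5)))
c=max(cv2.findContours(m,0,1)[0],key=cv2.contourArea)
P=ray(d,c.reshape(-1,2),0.07)
r=cv2.minAreaRect((P[:,:2]*1000).astype(np.float32)); print(r)
q=cv2.boxPoints(r)/1000; Q=np.c_[q,np.full(4,.07)]; print(Q)
px=proj(d,Q)
a=im[140:240,250:380][:,:,::-1]; a=cv2.resize(a,None,fx=5,fy=5,interpolation=cv2.INTER_CUBIC)
cv2.polylines(a,[((px-[250,140])*5+2).astype(np.int32)],True,(0,0,255),1)
d2=np.load('pics/scene0.png.npy',allow_pickle=True).item()
b=d2['color'][180:280,200:300][:,:,::-1]; b=cv2.resize(b,None,fx=5,fy=5,interpolation=cv2.INTER_CUBIC)
cv2.polylines(b,[((proj(d2,Q)-[200,180])*5+2).astype(np.int32)],True,(0,0,255),1)
cv2.imwrite('pics/crop1.png',cv2.resize(np.hstack([a,b]),None,fx=.69,fy=.69))
E
```

```text
((541.3018188476562, -64.6961441040039), (245.37576293945312, 231.17291259765625), 89.90019989013672)
[[ 0.42550182 -0.18718252  0.07      ]
 [ 0.65667444 -0.18758518  0.07      ]
 [ 0.65710181  0.05779022  0.07      ]
 [ 0.42592919  0.05819289  0.07      ]]
```

View pics/crop1.png

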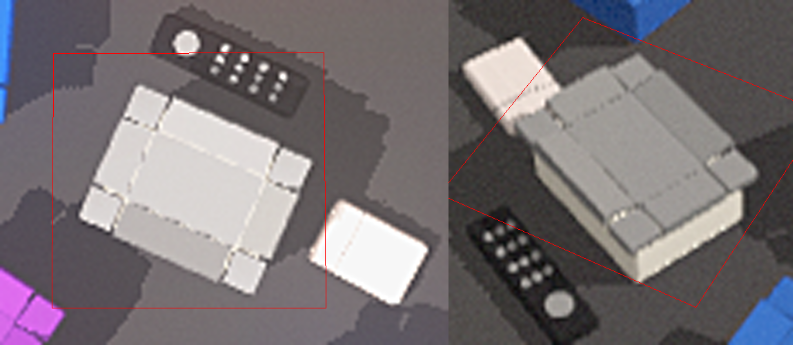

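The choice is right: grey lid with white sides. My mask also took in the desk, though, so I'll raise the threshold, remeasure, and move above the box for a wrist view.

```bash
python3 - <<'E'
from h import *
d=np.load('pics/top0.png.npy',allow_pickle=True).item(); im=d['color']
hsv=cv2.cvtColor(im,cv2.COLOR_RGB2HSV)
m=((hsv[...,1]<60)&(hsv[...,2]>150)).astype(np.uint8)*255
roi=np.zeros_like(m); roi[160:230,268:342]=255; m&=roi
m=cv2.morphologyEx(cv2.morphologyEx(m,cv2.MORPH_CLOSE,np.ones((3,3))),cv2.MORPH_OPEN,np.ones((5,5)))
c=max(cv2.findContours(m,0,1)[0],key=cv2.contourArea)
P=ray(d,c.reshape(-1,2),0.07)
r=cv2.minAreaRect((P[:,:2]*1000).astype(np.float32)); print('rect',r)
hand=ray(d,[(290,164.6),(340.4,186.4),(323.9,224.9),(273.2,202.3)],.07); print(hand,hand.mean(0))
c0=hand.mean(0); e=hand[0]-hand[1]+hand[3]-hand[2]; th=np.arctan2(-e[0],e[1]); print('theta',th)
for ps in (th,th+np.pi/2,th-np.pi/2,th+np.pi):
    print(ps,env.inverse_kinematics([c0[0],c0[1],.08],[np.pi,0,ps]))
env.clamp(10)
env.move_to([c0[0]-.03,c0[1],.30],[np.pi,0,th])
w=grab('wrist','w1.png'); print(w['position'],w['attitude'],env.state()['t'],env.state()['position'])
E
```

```text
rect ((533.2986450195312, -70.43977355957031), (174.21275329589844, 137.16261291503906), 65.7164535522461)
[[ 0.62656293 -0.0202925   0.07      ]
 [ 0.55774483 -0.17678286  0.07      ]
 [ 0.4383024  -0.12478685  0.07      ]
 [ 0.50873155  0.0321407   0.07      ]] [ 0.53283543 -0.07243038  0.07      ]
theta -0.41809215918907244
-0.41809215918907244 [-0.00637627  0.83085438  0.09381663  1.95832176 -0.19712878  0.36102699
 -1.74719064]
1.152704167605824 [ 0.17270277  0.82934399 -0.2063248   1.94889025  0.39618034  0.40227818
 -0.75324091]
-1.988888485983969 [-0.2435347   0.90297651  0.5149928   1.97059077 -0.90384442  0.51460592
 -2.63059541]
2.723500494400721 [ 0.40599251  0.89186763 -0.61141506  1.93643042  0.89439641  0.60999051
  0.34817562]
[ 0.5718139  -0.10304262  0.44590177] [ 2.84455940e+00 -1.64967121e-05 -1.98909547e+00] 3.725 [ 0.50274965 -0.07341978  0.29993168]
```

View pics/w1.png

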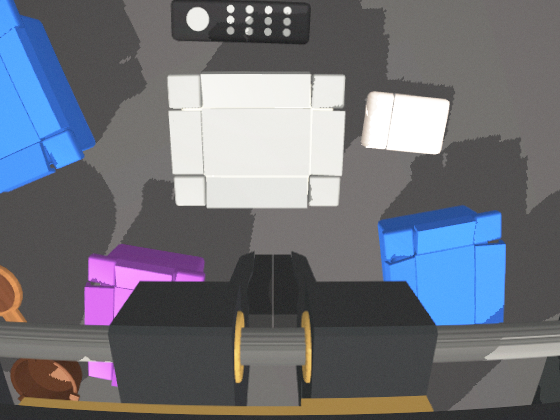

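The wrist view shows the lid with corners near (168,75), (345,75), (338,207) and (175,207). The remote is above it and the warmer is to the right at (405,122). I'll refine the pose from this view, then press all four sections, since a flush section only meets the stop.

```bash
cat > press.py <<'E'
from h import *
OFF={'near':(-.058,0),'far':(.058,0),'left':(0,.078),'right':(0,-.078)}
def press(name,c,th,ps,zmin=.064):
    o=OFF[name]; x=c[0]+o[0]*np.cos(th)-o[1]*np.sin(th); y=c[1]+o[0]*np.sin(th)+o[1]*np.cos(th)
    ori=[np.pi,0,ps]
    env.move_to([x,y,.12],ori); env.line_to([x,y,.088],speed=.1)
    log=[]; hit=False; z=.088
    while z>zmin and not hit:
        z-=.002; hit=env.line_to([x,y,z],speed=.02,contact_N=18)
        s=env.state(); log.append((round(s['position'][2]*1000,1),round(s['contact_force'][2],1)))
        if s['contact_force'][2]>18: hit=True
    print(name,hit,log,s['t']); env.line_to([x,y,.12],speed=.15)
E
python3 - <<'E'
from press import *
d=np.load('pics/w1.png.npy',allow_pickle=True).item()
im=d['color']; hsv=cv2.cvtColor(im,cv2.COLOR_RGB2HSV)
m=((hsv[...,1]<60)&(hsv[...,2]>150)).astype(np.uint8)*255; m[:,:160]=0; m[:,352:]=0; m[:60]=0; m[215:]=0
m=cv2.morphologyEx(cv2.morphologyEx(m,cv2.MORPH_CLOSE,np.ones((5,5))),cv2.MORPH_OPEN,np.ones((7,7)))
k=max(cv2.findContours(m,0,1)[0],key=cv2.contourArea)
r=cv2.minAreaRect((ray(d,k.reshape(-1,2),.07)[:,:2]*1000).astype(np.float32)); print('rect',r)
h=ray(d,[(168,75),(345,75),(338,207),(175,207)],.07)
e=h[0]-h[1]+h[3]-h[2]; th=np.arctan2(-e[0],e[1]); c=h.mean(0)
print(c,th,np.linalg.norm(h-np.roll(h,1,0),axis=1))
# inner panel (fixed, at z=.07) corners: 68 x 108 mm
p=ray(d,[(202,107.5),(312,107.5),(308,176),(206,176)],.07); print('panel',p.mean(0),np.linalg.norm(p-np.roll(p,1,0),axis=1))
c=p.mean(0)
assert np.hypot(c[0]-.533,c[1]+.071)<.01
press('near',c,th,th)
np.save('pose.npy',[c[0],c[1],th])
E
```

```text
rect ((531.98974609375, -67.71504211425781), (175.53436279296875, 135.2705078125), 65.8696060180664)
[ 0.53230487 -0.06769667  0.07      ] -0.4195893300227071 [0.13386034 0.17111695 0.13338388 0.17289893]
panel [ 0.53311347 -0.06880919  0.07      ] [0.06904328 0.10819483 0.06893183 0.10528102]
near True [(np.float64(86.5), np.float64(0.0)), (np.float64(84.0), np.float64(0.3)), (np.float64(81.8), np.float64(0.1)), (np.float64(79.9), np.float64(0.6)), (np.float64(77.9), np.float64(0.6)), (np.float64(75.9), np.float64(1.2)), (np.float64(73.9), np.float64(-0.9)), (np.float64(71.8), np.float64(-0.9)), (np.float64(70.3), np.float64(5.4)), (np.float64(70.0), np.float64(24.0))] 7.45
```

The near section met its stop at z = 70 mm, which is flush. Now the other three.

```bash
python3 - <<'E'
from press import *
x,y,th=np.load('pose.npy'); c=(x,y)
press('far',c,th,th)
press('left',c,th,th+np.pi/2)
press('right',c,th,th+np.pi/2)
env.move_to([x-.03*np.cos(th)-.0,y-.03*np.sin(th),.22],[np.pi,0,th])
w=grab('wrist','w2.png'); s=grab('scene','s2.png'); print(env.state()['t'])
a=cv2.resize(w['color'][:,:,::-1],(440,330)); b=s['color'][180:280,190:310][:,:,::-1]
b=cv2.resize(b,(396,330),interpolation=cv2.INTER_CUBIC); cv2.imwrite('pics/c2.png',np.hstack([a,b])[:,:800])
E
```

```text
far True [(np.float64(86.4), np.float64(0.5)), (np.float64(84.0), np.float64(-1.0)), (np.float64(81.9), np.float64(0.7)), (np.float64(79.8), np.float64(-0.3)), (np.float64(77.9), np.float64(-0.1)), (np.float64(76.1), np.float64(1.1)), (np.float64(73.7), np.float64(-0.5)), (np.float64(71.7), np.float64(-0.4)), (np.float64(70.4), np.float64(4.6)), (np.float64(70.1), np.float64(18.6))] 11.45
left True [(np.float64(86.4), np.float64(-0.1)), (np.float64(84.0), np.float64(-0.4)), (np.float64(81.9), np.float64(0.2)), (np.float64(79.8), np.float64(0.1)), (np.float64(77.9), np.float64(0.5)), (np.float64(75.9), np.float64(0.3)), (np.float64(73.9), np.float64(0.3)), (np.float64(71.9), np.float64(0.3)), (np.float64(70.4), np.float64(4.1)), (np.float64(70.1), np.float64(20.8))] 15.8
right True [(np.float64(86.4), np.float64(-0.4)), (np.float64(84.0), np.float64(0.6)), (np.float64(81.9), np.float64(0.9)), (np.float64(79.9), np.float64(-1.0)), (np.float64(77.9), np.float64(-0.3)), (np.float64(75.9), np.float64(-0.1)), (np.float64(73.9), np.float64(1.1)), (np.float64(71.8), np.float64(-0.9)), (np.float64(70.4), np.float64(5.3)), (np.float64(70.1), np.float64(21.7))] 19.9333
21.6167
```

View pics/c2.png

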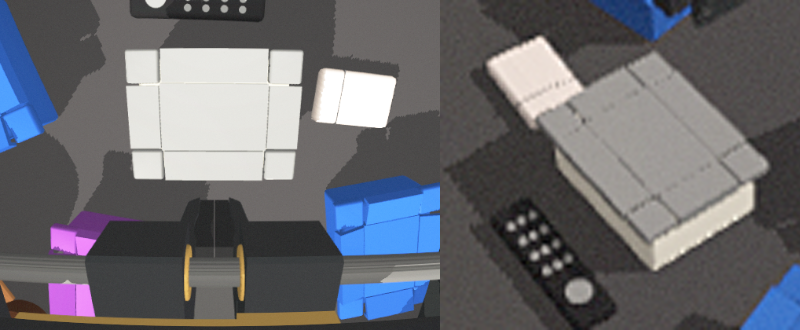

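After pressing, the wrist view (left half) shows a rectangular lid with corners near (126,49), (303,49), (297,178) and (133,180). The box hasn't moved relative to the remote and warmer. The press forces were lower than expected, so I'll compare before and after at higher zoom.

```bash
python3 - <<'E'
from h import *
L=lambda f:np.load(f'pics/{f}.png.npy',allow_pickle=True).item()
x,y,th=np.load('pose.npy')
grab('top','t2.png')
Rz=R.from_euler('z',th).as_matrix()
def row(f,roi,size):
    d=L(f); a=d['color'][roi[1]:roi[3],roi[0]:roi[2]][:,:,::-1]
    return cv2.resize(a,size,interpolation=cv2.INTER_CUBIC)
sc=np.hstack([row(f,(208,188,294,268),(400,372)) for f in('scene0','s2')])
def lid(f):  # plane-rectified lid at z=.07 from a wrist view
    d=L(f); C=np.array([[-.08,.1,0],[-.08,-.1,0],[.08,-.1,0],[.08,.1,0]])@Rz.T+[x,y,.07]
    H=cv2.getPerspectiveTransform(proj(d,C).astype(np.float32),np.float32([[0,220],[270,220],[270,0],[0,0]]))
    return cv2.warpPerspective(d['color'][:,:,::-1],H,(270,220))
o=np.full((220,800,3),0,np.uint8); 
for i,f in enumerate(('w1','w2')):
    g=cv2.cvtColor(lid(f),cv2.COLOR_BGR2GRAY).astype(float); g=np.clip((g-150)*2.4,0,255).astype(np.uint8); o[:,i*400:i*400+270]=g[...,None]
cv2.imwrite('pics/c3.png',np.vstack([sc,o]))
E
```

```text
(no output)
```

View pics/c3.png

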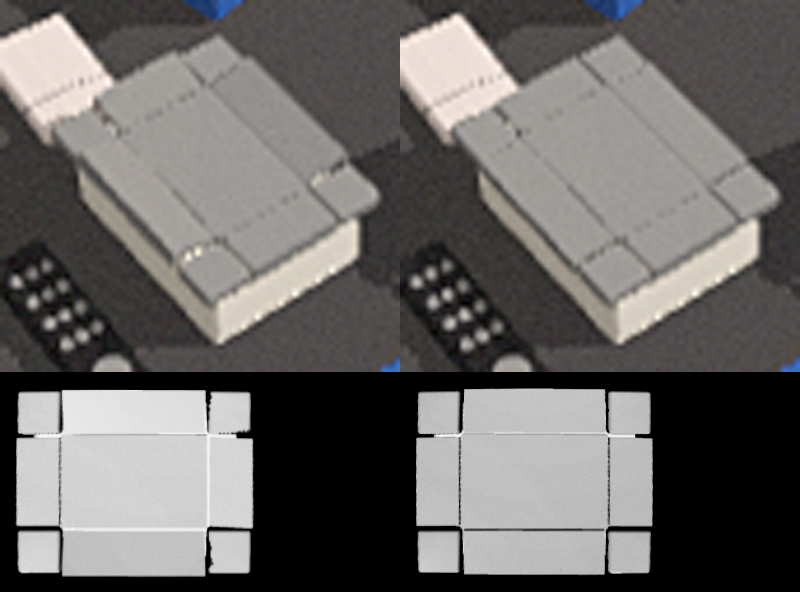

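The before/after comparison settles it. The near, far and right sections stood up before, with bright hinge lines and white gaps at the corners; the left one was already shut. All four are now flush, with dark closed hinge lines, even shading and straight outer edges. The box, remote and warmer are where they were, and the hand is clear, so I'm handing in.

```bash
python3 - <<'E'
from h import *
a=np.load('pics/top0.png.npy',allow_pickle=True).item()['color'];b=np.load('pics/t2.png.npy',allow_pickle=True).item()['color']
s=env.state(); print(s['t'],s['position'],s['contact_force'])
env.sign_off()
E
```

```text
21.6667 [ 0.50527859 -0.05717995  0.21925635] [ 0.20135824 -0.56818972 -0.01796868]
the job is handed in; nothing more can be done
```

I pressed all four rim sections with the shut fingertips, and the last pictures show all four flush. The job was handed in at about 21.7 s of the 58 s allowed; sign-off gave no verdict.

- **Starting state:** the near, far and right sections were standing up and the left one was already shut. I pressed the left one too, as a precaution.
- **Lid after pressing:** each press met a firm stop at z = 70 mm with 18–24 N. Hinge lines are closed, shading is even and the outer edges are straight.
- **Forces that disagreed:** my 2 mm readings on the way down showed only about 1 N, with no clear peak near the expected 10 N. I therefore judged the clicks from the stop height and the pictures.
- **Position measurements:** the top and wrist views put the box centre about 3 mm apart. The rim came out at 174–176 x 135–137 mm against the given 174 x 134 mm.
- **Surroundings:** by eye, the box, remote and warmer had not moved. I did not measure the other bystanders again, but the hand stayed over the box while it was low.
- **Hand:** it finished clear of everything, with the fingertips about 0.22 m above the work surface.

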